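# Move the battery pack from its charger to the garden work light

## Task

Press the charger's release pad so that the battery pack pops forward, draw the pack out of the charger's dovetail, and slide it into the dovetail of the work light until the light's catch clicks up behind it. Ease it in by feel: it must go fully home, but never wrench it against a latched catch or ram it into the light. Let go of it there, and leave the other things on the bench as they are.

Things in the scene. Friction and masses are not known exactly. Their poses are not given: they have to be found in the camera images.
- battery: Black plastic battery pack, 76 long (x) x 52 mm high, 0.2 to 0.37 kg. Origin: centre of its underside; its +x end goes first into a dovetail. Its foot is a dovetail: 56 mm wide for the lowest 4 mm, then 45-degree flanks narrowing to 40 mm at 12 mm height. It starts latched in the charger, in line with it, its underside on the channel floor, its origin within 1 mm of the charger's in plan.
- battery_case (a point): Point to grip: centre of the pack's plain case, 38 mm above the pack's origin. The case is 46 mm wide across y, 76 mm along x, and spans 16 to 52 mm above the underside. Under it, a groove 20 mm wide and 7 mm deep runs along the underside from the rear end to x = +12 mm; the solid part from x = +12 to +38 pushes a catch down as it passes.
- charger: Charger fixed to the bench, grey plastic, aluminium rails. Origin on the bench under the middle of the latched pack; +x is the way in, -x the way out, y across. Flat channel floor 10 mm above the bench, x = -92 (open front sill) to +62, 76 mm wide. Electrics box at x = 62 to 135, 90 wide, 50 mm high.
- charger_mouth (a point): Centre of the channel floor where the charger's rails begin, charger (-30, 0, 10) mm. Rails at x = -30 to +46: channel 60 mm wide at the floor, 45-degree overhanging lips (clearance 1.8 mm each side, 2.2 mm in height), tops 15 mm above the floor. Flared guides, 5 mm high, widen to about 73 mm at x = -57. The pack is clear of the rails when its origin is beyond x = -70 and may then be lifted.
- charger_ejector_tip (a point): Where the brass spring ejector meets the pack's front end, charger (38, 0, 19.5) mm (a fixed point). When the catch is pressed fully down the ejector (5.5 N falling to 3.8 N) pushes the pack 12 to 18 mm towards -x, far enough that the catch cannot latch again; then the pack can be drawn out.
- charger_catch (a joint): Travel of the charger's sprung catch in m: 0 up (latched), 0.0055 or more: below the channel floor (released), 0.0065 fully down. The spring takes 2.4 N to start and 5 N at full travel; friction of the loaded catch adds to it: 5 to 10 N in all. After release the pack keeps it down until drawn out.
- charger_catch_pad (a point): Centre of the top of the charger's black ribbed release pad, 28 (x) x 26 mm (y), 16 mm above the bench when up, beside the rails at charger (7, 61, 16) mm, on its +y side; the pad's inner edge is 25 mm beyond the side of the pack's case. Pressed straight down; it moves with the catch.
- light: Low LED work light fixed to the bench, grey plastic, with a dovetail dock in front (-x side), the same shape as the charger's. Origin on the bench under the middle of the dock; +x is the way in. Channel floor 10 mm above the bench, x = -92 (open front sill) to +62, 76 mm wide. Lamp housing at x = 88 to 135, 130 wide, 85 mm high, with a steel bail up to 102 mm.
- light_mouth (a point): Centre of the channel floor where the light's rails begin, light (-30, 0, 10) mm; rails, lips, clearances and flared guides as on the charger. A pack set down on the sill with its origin at light x = -80 is clear of the rails. The catch and a sprung buffer sit on a clamped block set differently each time: the pack clicks home with its origin anywhere from x = -13 to +12 mm. This must be felt.
- light_catch (a joint): Travel of the light's sprung catch in m: 0 up, 0.003 to 0.0055 while the pack's solid front rides over it (some 3 to 9 N of push), 0 again once clicked. At the click the pack meets the buffer (1 N, rising 2.2 N per mm), which bottoms hard 2 mm on: a push of 12 N seats it, over 35 N in all is ramming. Its pad, as on the charger, shows at the +y side and may sit 12 mm either way along x.
- cloche: Bystander: glass bell cloche, 160 mm diameter, 185 mm high; origin at the centre of its base.
- pot: Bystander: glazed blue pot with a flat wooden lid, 100 mm diameter, 85 mm high; origin at the centre of its base.
- planter: Bystander: black plastic bulb planter lying on its side along its x, 207 mm long, tube 68 mm diameter, crossbar handle 100 mm wide at its +x end; origin on the bench under its middle.
- cultivator: Bystander: steel three-pronged hand cultivator with wooden handle lying along its x (prongs to +x), 250 mm long, 75 mm wide, 40 mm high; origin on the bench about its middle.
Mind the look-alikes: they are no part of the job. Of the things that look like the battery, the middle-sized one is meant.

How it is judged:
On the way, in this order (a step that is already met when the one before it is completed fails the run):
1. the release pad is pressed down by the robot and the pack has popped forward in the charger (value of joint charger_catch above 0.003 m and contact force between any of the arm, the fingers and charger above 0.3 N and x of battery in the frame of charger below -0.004 m), for 0.1 s.
2. the pack is out of the charger's dovetail (horizontal distance between battery and charger above 0.075 m), for 0.1 s.
3. the pack is in the light's dovetail and holds the catch down (value of joint light_catch above 0.002 m and x of battery in the frame of light above -0.045 m and z of battery in the frame of light below 0.0135 m and y of battery in the frame of light between -0.004 and 0.004 m), for 0.1 s.
At the end, for the whole second after the job is handed in: The pack sits in the light's dovetail (within 3 mm across, on the channel floor within 3.5 mm, in line within 0.06 rad), past the catch, which has clicked back up (travel below 1.8 mm); the pack is at rest and released (x of battery in the frame of light between -0.0155 and 0.018 m and y of battery in the frame of light between -0.003 and 0.003 m and z of battery in the frame of light between 0.007 and 0.0135 m and angle between the x axis of battery and the x axis of light, either way round below 0.06 rad and value of joint light_catch below 0.0018 m and linear speed of battery below 0.01 m/s and contact force between the fingers and battery below 0.1 N); the robot touches nothing.
It fails at once if inside the dovetail the pack is forced against the light with more than 35 N (contact force between battery and light above 35 N and x of battery in the frame of light above -0.06 m).
It fails at once if the pack is wrenched against the charger's catch while still latched (over 50 N) (contact force between battery and charger above 50 N and value of joint charger_catch below 0.002 m and x of battery in the frame of charger above -0.005 m).
It fails at once if a bystander is shifted by more than 15 mm (distance of any of cloche, pot, planter, cultivator from where it was at the start of the episode above 0.015 m).
It also fails if it takes over 70 s, if anything falls off the work surface, if the arm or the gripper's body presses on something with over 40 N, if the wrist force passes 120 N, or if a joint passes its speed limit or range.

## Robot

A 6-joint arm with a two-finger parallel gripper is mounted at the origin on the work surface. World frame = base frame: x ahead of the robot, y to its left, z up, the work surface at z = 0. Lengths are in m, angles in rad, forces in N, time in s.
With the tool pointing down it reaches from about 0.4 to 0.825 m from the base axis. Payload 7 kg.
Tool frame: the origin (TCP) lies at the very end of the fingers, on their centre line; the grasp point (between the pads) lies 19 mm behind it; z points along the fingers, y is the line along which they close (so a half turn about z gives the same grasp; the last joint's range is limited). The gripper opens to 88 mm and grips with 3 to 60 N. Pads are 19 mm wide; open, the fingers measure 130 mm over their backs; the gripper's body (78 mm by 193 mm) begins 47 mm behind the grasp point.
Start: joints at [-1.036, 0.359, 0.012, 0, -1.224, -0.288], TCP at [0.165, -0.655, 0.227] pointing down, gripper open.
Joint ranges: [-3.07, 3.07], [-1.43, 2.12], [-1.02, 1.25], [-3.03, 1.67], [-3.05, -0], [-3.03, 3.03]. Speed limits (rad/s): [2.39, 2.39, 3.01, 3.14, 3.14, 3.14].

## Interface

Orientations are given as a rotation vector (axis times angle).
In Python, from station import observe, grab_frame, camera_info, hand_in gives the robot as it stands.
- The arm moves only by the shell command python3 -m handwheel 'ROWS' [FORCE]. ROWS is text: rows parted by semicolons, each of 5 numbers parted by spaces: the gripper's target within -1 to 1 (shut at 1, half-way at 0, fully open at -1), then the shift along the tool's x, y, z in mm, then the turn about the tool's z in rad. A call has 1 to 10 rows; each row is the pose to reach, as a shift and turn from the pose commanded when the call began, along the tool's axes at that moment; what a row does not reach only later rows make up. A row lasts 1/10 s, in which the tool goes at most 50 mm and 8.59 degrees, less where a joint would pass 70% of its speed; a pose out of reach is approached as far as the arm can. A call with a gripper value outside its range is refused whole. The fingers move at their own pace and stop on an object; FORCE is the grip in N (left out, the last holds). Time passes only in rows, so rows that repeat a pose let the fingers close. It gives the time, the measured TCP pose, the force, the opening and the grip force at its end, in the units of the state.
- observe(): the state, without advancing time (a new reading comes with each control period).
- grab_frame(name): name is "scene" or "top" or "wrist"; returns (picture, depth): 480x640x3 uint8, red, green, blue; 480x640 float32, m along the optical axis (not along the pixel's ray), 0 where there is no reading.
- camera_info(name): a dict with "K" (3x3 intrinsics, pixels), "cam_to_world" (4x4, takes a point from camera to world coordinates). Camera axes: x right, y up, looking along -z (the intrinsics and any distortion apply to the point x, -y, -z); pixel columns grow to the right and rows downward; lengths in m; the calibration is good to about 2 mm. The wrist camera is an equidistant fisheye: a pixel r from the principal point sees the ray r / f radians off the axis. A picture is of the moment at which its call begins: read the wrist's pose just before it. camera_info takes no time and is no camera call; for the wrist camera it gives the pose at the moment of the call.
- hand_in(): hands the job in; it is judged then, once.
The state is a dict: "time": time; "joint_positions": joint angles; "dq": joint speeds; "joint_torque": joint torques, N m; "position": TCP position; "ee_rot": TCP orientation; "contact_force": force on the tool from outside, world axes, zero at the start; "wrist_torque": the same for the moment, N m; "grip_width": finger opening in m; "grip_force": force on a finger pad.
Only numpy, scipy, OpenCV 4.12 (cv2) and the standard library are available. Lean on these libraries where they do the work, as an engineer would, in place of code of your own. Each camera call takes 0.05 s, during which the arm holds its last target. There are 200 camera calls.

## Working session

There is one attempt and no reset: what is moved stays moved. The work goes in short steps, Python scripts to look and compute and a shell command to move; the robot and the scene stay as the last step left them, time stands still between calls to the robot, and variables do not carry over. Pictures are saved under pics/ and viewed, at most 10 in all, crops included, and the job is handed in when it is done.

```bash
mkdir -p pics; python3 - <<'E'
from station import *
import cv2,numpy as np
s=observe();print({k:np.round(v,3).tolist() for k,v in s.items()})
for n in("top","scene"):
    p,d=grab_frame(n);np.savez(f"{n}.npz",p=p,d=d,**camera_info(n))
    cv2.imwrite(f"pics/{n}0.png",p[:,:,::-1]);print(camera_info(n))
E
```

```text
{'time': 0.0, 'joint_positions': [-1.036, 0.359, 0.011, -0.0, -1.224, -0.288], 'dq': [0.002, 0.0, -0.001, -0.0, 0.001, 0.001], 'joint_torque': [-0.0, -58.272, 29.307, 6.998, 0.007, -0.0], 'position': [0.165, -0.654, 0.226], 'ee_rot': [0.387, -3.117, -0.003], 'contact_force': [1.101, 0.436, 1.021], 'wrist_torque': [0.016, 0.028, 0.005], 'grip_force': 0.0, 'grip_width': 0.088}
{'K': array([[542.97954012,   0.        , 312.43250965],
       [  0.        , 542.97954012, 241.83299247],
       [  0.        ,   0.        ,   1.        ]]), 'cam_to_world': array([[-0.02280358,  0.99326883, -0.11356511,  0.41898138],
       [-0.99969752, -0.02160832,  0.0117449 ,  0.01241863],
       [ 0.00921189,  0.11379859,  0.99346113,  1.28420922],
       [ 0.        ,  0.        ,  0.        ,  1.        ]])}
{'K': array([[574.02035652,   0.        , 323.28708527],
       [  0.        , 574.02035652, 247.62792326],
       [  0.        ,   0.        ,   1.        ]]), 'cam_to_world': array([[ 0.0139727 , -0.81567407,  0.57834296,  1.44132792],
       [ 0.99986924,  0.00668887, -0.01472299, -0.0134357 ],
       [ 0.0081407 ,  0.57847305,  0.81566087,  1.27421352],
       [ 0.        ,  0.        ,  0.        ,  1.        ]])}
```

View pics/top0.png

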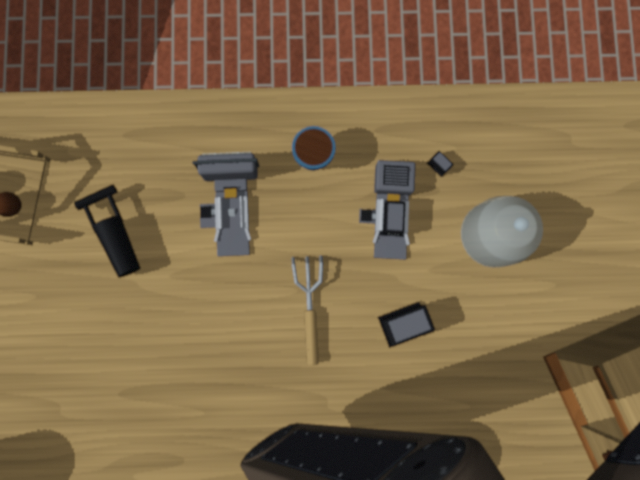

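View pics/scene0.png

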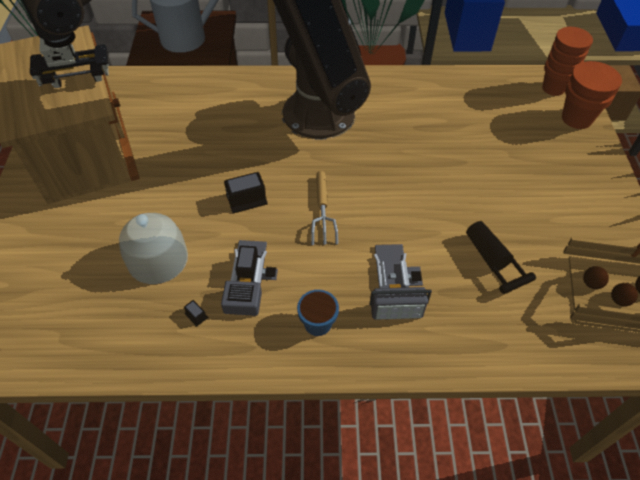

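Candidates for the battery in the top view are the small block at (440,162), the large block at (407,324), and the block in the charger at (395,218). The one in the charger is middle-sized and latched in the dock, so it is the one meant. I'll confirm this in an enlarged crop.

```bash
python3 - <<'E'
import cv2,numpy as np
p=np.load("top.npz")["p"][:,:,::-1]
a=p[145:270,355:455];b=p[145:270,190:290]
f=lambda c:cv2.resize(c,None,fx=4,fy=4,interpolation=cv2.INTER_CUBIC)
cv2.imwrite("pics/crop1.png",np.hstack([f(b),f(a)]))
E
```

```text
(no output)
```

View pics/crop1.png

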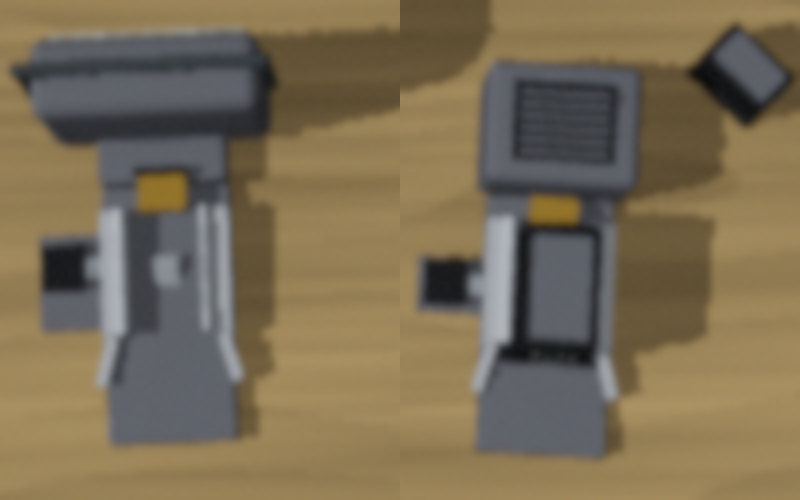

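The block in the charger measures between the other two in size: its label is about 17x28 px, against about 15 px for the small one and 45 px for the large one. It also sits against the brass ejector. Its release pad is at crop (447,282). The light's channel is empty, with its catch bump at crop (167,270) and its pad at (65,268). Next I'll get the poses from depth.

```bash
cat >h.py <<'E'
import numpy as np,cv2
from scipy.optimize import least_squares
def cloud(n):
    f=np.load(n+".npz");d=f["d"];K=f["K"];v,u=np.mgrid[:480,:640]
    c=np.stack([(u-K[0,2])*d/K[0,0],-(v-K[1,2])*d/K[1,1],-d],-1)
    T=f["cam_to_world"];return c@T[:3,:3].T+T[:3,3],d
def px(n,uv,z):
    f=np.load(n+".npz");K=f["K"];T=f["cam_to_world"]
    uv=np.atleast_2d(np.float64(uv));r=np.c_[(uv[:,0]-K[0,2])/K[0,0],-(uv[:,1]-K[1,2])/K[1,1],-np.ones(len(uv))]@T[:3,:3].T
    return T[:3,3]+r*((z-T[2,3])/r[:,2])[:,None]
def fit(m,w):  # model xy -> world xy rigid
    m=np.float64(m);w=np.float64(w)
    R=lambda a:np.array([[np.cos(a),-np.sin(a)],[np.sin(a),np.cos(a)]])
    s=least_squares(lambda q:((m@R(q[2]).T+q[:2])-w).ravel(),[*w.mean(0),0]);return s.x,s.fun.reshape(-1,2)
E
python3 - <<'E'
from h import *
W,d=cloud("top")
for n,(u0,u1) in dict(light=(195,262),charger=(355,420)).items():
    sub=W[150:262,u0:u1].reshape(-1,3);sub=sub[d[150:262,u0:u1].ravel()>0]
    print(n,np.histogram(sub[:,2],bins=np.arange(-.006,.11,.004)))
    for lo,hi in((.006,.013),(.0135,.018),(.021,.029),(.046,.053),(.058,.066)):
        q=sub[(sub[:,2]>lo)&(sub[:,2]<hi)]
        if len(q)>20:
            r=cv2.minAreaRect((q[:,:2]*1000).astype(np.float32));print(lo,len(q),np.round(r[0],1),np.round(r[1],1),round(r[2],2),q[:,2].mean().round(4))
def c(x,y,o): return [o+x/4,145+y/4]
# charger corners
P=np.vstack([px("top",[c(77,452,355),c(205,457,355)],.01),px("top",[c(92,62,355),c(240,70,355),c(82,188,355),c(238,193,355)],.05)])
q,e=fit([[-92,38],[-92,-38],[135,45],[135,-45],[62,45],[62,-45]],P[:,:2]*1000);print(q,e.round(1))
P=px("top",[c(110,445,190),c(240,437,190)],.01)
print(P, 'charger pad',px("top",[c(47,282,355)],.016),'light pad',px("top",[c(65,268,190)],.016))
print('bat label',px("top",[c(130,232,355),c(198,232,355),c(192,345,355),c(127,345,355)],.062).mean(0))
E
```

```text
light (array([ 414, 1714, 1051,  606,  867,  397,  433,  326,  113,   32,   26,
         20,   32,   26,   23,   23,   27,   25,   25,   38,   63,  165,
        457,  288,   28,   17,  104,   97]), array([-0.006, -0.002,  0.002,  0.006,  0.01 ,  0.014,  0.018,  0.022,
        0.026,  0.03 ,  0.034,  0.038,  0.042,  0.046,  0.05 ,  0.054,
        0.058,  0.062,  0.066,  0.07 ,  0.074,  0.078,  0.082,  0.086,
        0.09 ,  0.094,  0.098,  0.102,  0.106]))
0.006 1320 [659.3 196.4] [265.1 157. ] 0.04 0.01
0.0135 468 [646.4 199. ] [125.  216.5] 82.72 0.0155
0.021 524 [663.5 197.4] [121.  163.7] 81.01 0.024
0.046 42 [720.1 180.5] [ 21.5 132.9] 12.14 0.0494
0.058 52 [727.4 188.9] [ 22. 141.] 2.03 0.0619
charger (array([ 510, 2001, 1106,  414,  483,  259,  246,  171,   72,   28,   30,
         30,   81,  345,  575,  234,  272,  330,   43,    1,    0,    0,
          0,    0,    0,    0,    0,    0]), array([-0.006, -0.002,  0.002,  0.006,  0.01 ,  0.014,  0.018,  0.022,
        0.026,  0.03 ,  0.034,  0.038,  0.042,  0.046,  0.05 ,  0.054,
        0.058,  0.062,  0.066,  0.07 ,  0.074,  0.078,  0.082,  0.086,
        0.09 ,  0.094,  0.098,  0.102,  0.106]))
0.006 812 [ 650.  -183.2] [152.8 265.9] 87.39 0.0098
0.0135 303 [ 631.6 -176.3] [114.6 215.4] 85.32 0.0156
0.021 281 [ 632.4 -182.4] [110.1 151.7] 71.16 0.024
0.046 805 [ 661.6 -194.5] [ 89.5 174. ] 85.08 0.0502
0.058 602 [ 652.9 -193.3] [ 47.3 155.8] 86.71 0.0622
[ 6.10296881e+02 -1.91882673e+02 -7.41745131e-02] [[-1.8  0.3]
 [-2.8 -0.1]
 [ 0.8  2.3]
 [ 0.6 -1.3]
 [ 2.5 -0.8]
 [ 0.7 -0.3]]
[[0.53538455 0.22129309 0.01      ]
 [0.53842891 0.14493004 0.01      ]] charger pad [[ 0.62386252 -0.13251468  0.016     ]] light pad [[0.64030377 0.24652072 0.016     ]]
bat label [ 0.61138473 -0.19262144  0.062     ]
```

```bash
cat >>h.py <<'E'
from scipy.spatial.transform import Rotation as Ro
from station import observe
def to(p,yaw):  # TCP target p (m), tool y at yaw+90deg (or half turn): prints tool-frame shift (mm), turn
    s=observe();R=Ro.from_rotvec(s["ee_rot"]).as_matrix();d=R.T@(np.array(p)-s["position"])*1000
    a=np.arctan2(R[1,1],R[0,1]);t=-((yaw+np.pi/2-a+np.pi/2)%np.pi-np.pi/2)
    print("t",s["time"],"pos",s["position"].round(4),"shift",d.round(1),"turn",round(t,4),"F",np.round(s["contact_force"],2),"w",round(s["grip_width"],4),"gf",round(s["grip_force"],2))
def fr(o,l): # frame o=(x,y,yaw) local xyz(m)
    c,s=np.cos(o[2]),np.sin(o[2]);return [o[0]+c*l[0]-s*l[1],o[1]+s*l[0]+c*l[1],l[2]]
CH=(.6103,-.1919,-.074);LI=(.6288,.1868,.04)
E
python3 -c "
from h import *
to(fr(CH,(.007,.068,.2)),CH[2])"
```

```text
t 0.1 pos [ 0.1648 -0.6541  0.2257] shift [-573.   401.7   26.2] turn 0.3207 F [-0.84  0.31  0.2 ] w 0.0878 gf 0.0
```

```bash
python3 -m handwheel '1 -573 402 0 0.32;1 -573 402 0 0.32;1 -573 402 0 0.32;1 -573 402 0 0.32;1 -573 402 0 0.32;1 -573 402 0 0.32;1 -573 402 0 0.32;1 -573 402 0 0.32;1 -573 402 0 0.32;1 -573 402 0 0.32' 10; python3 -c "
from h import *
to(fr(CH,(.007,.068,.2)),CH[2])"
```

```text
time: 1.1
position: [0.4902, -0.2769, 0.2265]
ee_rot: [-0.115, -3.139, -0.0]
contact_force: [1.2, -0.6, -0.7]
grip_width: 0.0131
grip_force: 0.0
t 1.1 pos [ 0.4902 -0.2769  0.2265] shift [-120.7  161.5   26.5] turn 0.0009 F [ 1.18 -0.65 -0.74] w 0.0131 gf 0.0
```

```bash
python3 -m handwheel '1 -121 162 26 0;1 -121 162 26 0;1 -121 162 26 0;1 -121 162 26 0;1 -121 162 26 0;1 -121 162 26 0;1 -121 162 26 0;1 -121 162 26 0' 10; python3 - <<'E'
from h import *
from station import *
to(fr(CH,(.007,.068,.2)),CH[2])
i=camera_info("wrist");p,d=grab_frame("wrist");np.savez("w1.npz",p=p,d=d,**i);print(i)
cv2.imwrite("pics/w1.png",p[:,:,::-1])
E
```

```text
time: 1.9
position: [0.6212, -0.1271, 0.2009]
ee_rot: [0.117, 3.139, 0.0]
contact_force: [0.1, 0.4, -0.5]
grip_width: 0.0004
grip_force: 0.0
t 1.9 pos [ 0.6212 -0.1271  0.2009] shift [-1.   2.6  0.9] turn -0.0005 F [ 0.09  0.43 -0.5 ] w 0.0004 gf 0.0
{'K': array([[371.64829954,   0.        , 323.54170985],
       [  0.        , 371.64829954, 231.7584385 ],
       [  0.        ,   0.        ,   1.        ]]), 'cam_to_world': array([[ 7.44968554e-02, -9.54942610e-01, -2.87288758e-01,
         5.43227983e-01],
       [ 9.97221215e-01,  7.12636497e-02,  2.17103832e-02,
        -1.20313783e-01],
       [-2.58924653e-04, -2.88107799e-01,  9.57597947e-01,
         3.59211722e-01],
       [ 0.00000000e+00,  0.00000000e+00,  0.00000000e+00,
         1.00000000e+00]])}
```

View pics/w1.png

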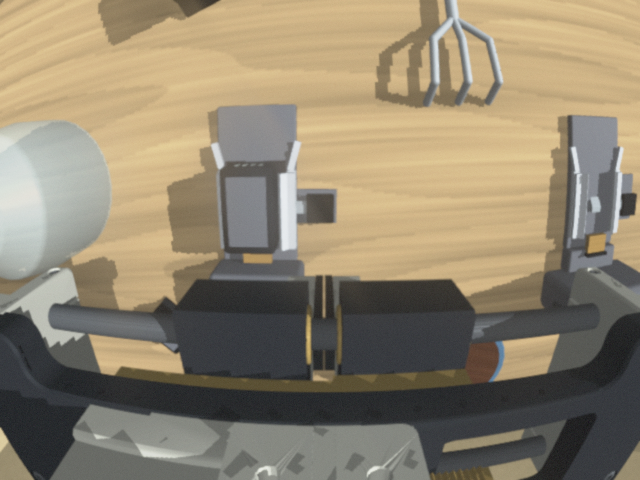

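The wrist view shows the charger's sill corners at (217,107) and (297,104), the pack's top at about (222..280, 163..252) and the pad at (321,207). The light's sill corners are at (569,115) and (617,117).

```bash
cat >>h.py <<'E'
def wp(n,uv,z):
    f=np.load(n+".npz");K=f["K"];T=f["cam_to_world"];uv=np.atleast_2d(np.float64(uv))
    x=(uv-K[:2,2])/K[0,0];th=np.linalg.norm(x,axis=1)[:,None];s=x/th*np.sin(th)
    r=np.c_[s[:,0],-s[:,1],-np.cos(th[:,0])]@T[:3,:3].T
    return T[:3,3]+r*((z-T[2,3])/r[:,2])[:,None]
E
python3 - <<'E'
from h import *
a=wp("w1",[[217,107],[297,104]],.01);print("sill",a,"mid",a.mean(0),"yaw",np.arctan2(-(a[1]-a[0])[0],(a[1]-a[0])[1]))
print("pad",wp("w1",[[321,207]],.016), "pred",fr(CH,(.007,.061,.016)))
b=wp("w1",[[225,163],[279,163],[279,252],[221,250]],.062);print("bat",b,b.mean(0))
l=wp("w1",[[569,115],[617,117]],.01);print("Lsill",l)
for o in(CH,LI):print("pred sill",fr(o,(-.092,-.038,.01)),fr(o,(-.092,.038,.01)))
p=np.load("w1.npz")["p"][:,:,::-1]
f=lambda c:cv2.resize(c,(400,600),interpolation=cv2.INTER_CUBIC)
cv2.imwrite("pics/c2.png",np.hstack([f(p[95:275,210:330]),f(p[100:280,540:640][:, :])]))
E
```

```text
sill [[ 0.51731929 -0.21974759  0.01      ]
 [ 0.52324    -0.14350344  0.01      ]] mid [ 0.52027965 -0.18162551  0.01      ] yaw -0.07749903167930292
pad [[ 0.62160408 -0.12867118  0.016     ]] pred [np.float64(0.621790724095003), np.float64(-0.13158446916612176), 0.016]
bat [[ 0.56779675 -0.20309223  0.062     ]
 [ 0.57219894 -0.15844339  0.062     ]
 [ 0.64756669 -0.16633397  0.062     ]
 [ 0.64229325 -0.21735131  0.062     ]] [ 0.60746391 -0.18630523  0.062     ]
Lsill [[0.53654679 0.1455935  0.01      ]
 [0.53406447 0.22355541 0.01      ]]
pred sill [np.float64(0.5157423467885114), np.float64(-0.22299421520372978), 0.01] [np.float64(0.5213612153563656), np.float64(-0.1472022082635703), 0.01]
pred sill [np.float64(0.5383931848862822), np.float64(0.14515137720171248), 0.01] [np.float64(0.5353539954880979), np.float64(0.2210905853079468), 0.01]
```

View pics/c2.png

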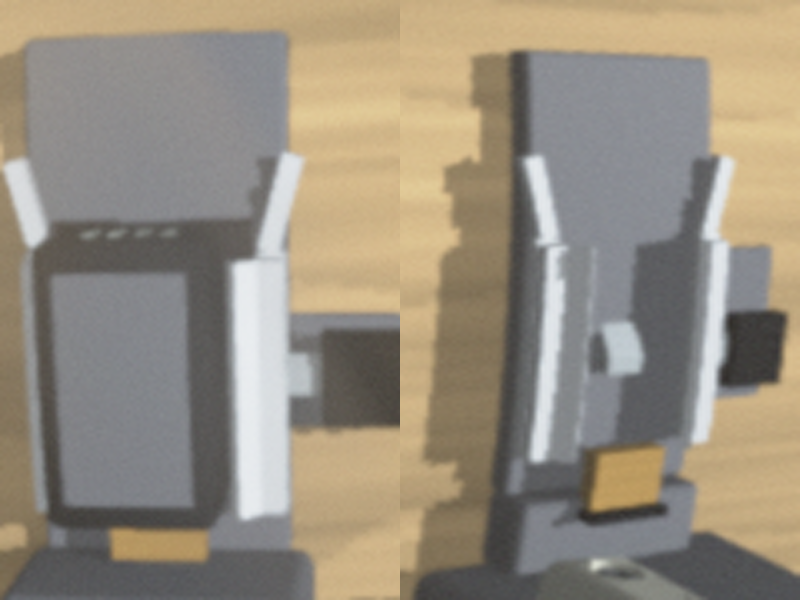

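```bash
sed -i 's/^CH=.*/CH=(.6112,-.1902,-.076);LI=(.6288,.1868,.038)/' h.py; python3 -c "
from h import *
to(fr(CH,(.007,.066,.02)),CH[2])"
```

```text
t 1.95 pos [ 0.6212 -0.1272  0.2011] shift [ -1.7   2.4 181.1] turn 0.0014 F [ 0.28 -0.1  -0.03] w 0.0004 gf 0.0
```

```bash
python3 -m handwheel '1 -2 2 40 0;1 -2 2 85 0;1 -2 2 130 0;1 -2 2 165 0;1 -2 2 178 0;1 -2 2 179 0;1 -2 2 180 0;1 -2 2 180 0'; python3 -m handwheel '1 0 0 2 0;1 0 0 4 0;1 0 0 6 0;1 0 0 8 0;1 0 0 9 0;1 0 0 10 0;1 0 0 10 0'
```

```text
time: 2.75
position: [0.6255, -0.1244, 0.0227]
ee_rot: [0.115, 3.136, 0.0]
contact_force: [-0.0, 0.4, 0.2]
grip_width: 0.0007
grip_force: 0.0
time: 3.45
position: [0.6245, -0.1242, 0.0111]
ee_rot: [0.114, 3.138, -0.0]
contact_force: [0.6, 0.8, 3.5]
grip_width: 0.0003
grip_force: 1.8
```

```bash
python3 -m handwheel '1 0 0 1 0;1 0 0 2 0;1 0 0 3 0;1 0 0 3 0;1 0 0 3 0'; python3 - <<'E'
from h import *
from station import *
to(fr(CH,(.007,.066,.02)),CH[2])
i=camera_info("wrist");p,d=grab_frame("wrist");np.savez("w2.npz",p=p,d=d,**i)
cv2.imwrite("pics/w2.png",p[:,:,::-1])
E
```

```text
time: 3.95
position: [0.6247, -0.1241, 0.0092]
ee_rot: [0.114, 3.138, -0.0]
contact_force: [-3.9, 2.3, 14.8]
grip_width: 0.0006
grip_force: 7.7
t 3.95 pos [ 0.6247 -0.1241  0.0092] shift [  1.4  -0.9 -10.8] turn 0.0035 F [-3.92  2.27 14.77] w 0.0006 gf 7.73
```

View pics/w2.png

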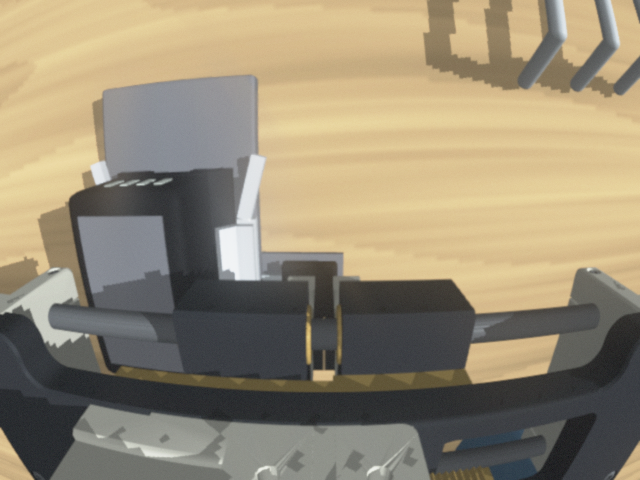

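```bash
python3 - <<'E'
from h import *
def loc(w):
    d=w[:2]-np.array(CH[:2]);c,s=np.cos(CH[2]),np.sin(CH[2]);return (c*d[0]+s*d[1],-s*d[0]+c*d[1])
print(np.round(loc(wp("w1",[[246,176.6]],.062)[0]),4),np.round(loc(wp("w2",[[122,216]],.062)[0]),4))
E
```

```text
[-0.0306  0.0012] [-0.0432  0.0022]
```

The pack's label edge has moved from x = -31 to -43 mm, so it has popped about 13 mm. Next I'll lift, open, and go above the pack.

```bash
python3 -m handwheel '1 0 0 -40 0;1 0 0 -80 0;-1 0 0 -100 0;-1 0 0 -100 0;-1 0 0 -100 0'; python3 -c "
from h import *
to(fr(CH,(-.013,.001,.1)),CH[2])"
```

```text
time: 4.5
position: [0.6237, -0.1242, 0.1074]
ee_rot: [0.116, 3.139, 0.001]
contact_force: [0.4, 0.9, -0.8]
grip_width: 0.0196
grip_force: 0.0
t 4.5 pos [ 0.6237 -0.1242  0.1074] shift [ 20.6 -65.7   7.4] turn 0.0024 F [ 0.44  0.94 -0.84] w 0.0196 gf 0.0
```

```bash
python3 -m handwheel '-1 21 -35 0 0;-1 21 -66 0 0;-1 21 -66 0 0;-1 21 -66 0 0;-1 21 -66 0 0;-1 21 -66 0 0'; python3 - <<'E'
from h import *
from station import *
to(fr(CH,(-.013,.001,.033)),CH[2])
i=camera_info("wrist");p,d=grab_frame("wrist");np.savez("w3.npz",p=p,d=d,**i)
cv2.imwrite("pics/w3.png",p[:,:,::-1])
E
```

```text
time: 5.1
position: [0.5982, -0.1879, 0.1069]
ee_rot: [-0.114, -3.139, -0.0]
contact_force: [-0.8, 0.6, -0.1]
grip_width: 0.0669
grip_force: 0.0
t 5.1 pos [ 0.5982 -0.1879  0.1069] shift [-0.2 -0.4 73.9] turn 0.0035 F [-0.84  0.57 -0.09] w 0.0669 gf 0.0
```

View pics/w3.png

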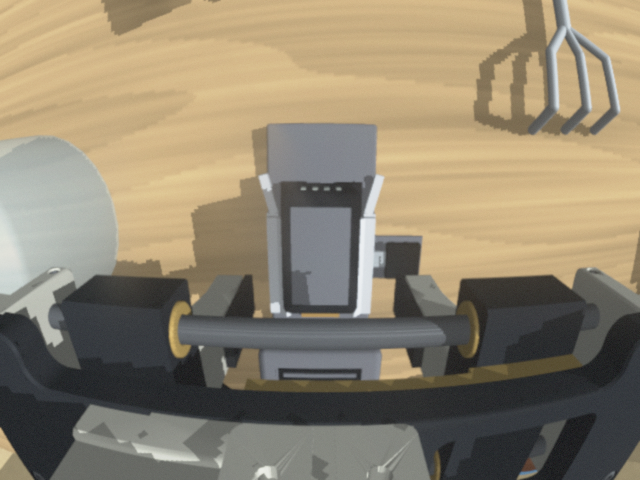

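The pack is centred between the open fingers: its case spans columns 283–360 and the gripper axis is at 323. Descending and closing.

```bash
python3 -m handwheel '-1 0 0 10 0;-1 0 0 25 0;-1 0 0 45 0;-1 0 0 60 0;-1 0 0 69 0;-1 0 0 74 0;-1 0 0 74 0;-1 0 0 74 0' 35; python3 -m handwheel '1 0 0 0 0;1 0 0 0 0;1 0 0 0 0;1 0 0 0 0;1 0 0 0 0;1 0 0 0 0;1 0 0 0 0;1 0 0 0 0' 35;  python3 -c "
from h import *
to(fr(CH,(-.088,.001,.033)),CH[2])"
```

```text
time: 5.95
position: [0.5987, -0.1885, 0.034]
ee_rot: [0.115, 3.139, -0.0]
contact_force: [0.8, -0.9, -0.1]
grip_width: 0.0876
grip_force: 0.0
time: 6.75
position: [0.5983, -0.1889, 0.0337]
ee_rot: [0.115, 3.139, -0.0]
contact_force: [-0.4, -2.6, 0.9]
grip_width: 0.0463
grip_force: 34.9
t 6.75 pos [ 0.5983 -0.1889  0.0337] shift [75.   0.8  0.7] turn 0.0027 F [-0.41 -2.55  0.86] w 0.0463 gf 34.9
```

```bash
python3 -m handwheel '1 8 0 0 0.002;1 16 0 0 0.002;1 24 0 0 0.002;1 32 0 0 0.002;1 40 0 0 0.002;1 48 0 0 0.002;1 56 0 0 0.002;1 64 0 0 0.002;1 72 0 0 0.002;1 77 0 0 0.002'; python3 -c "
from h import *
to(fr(CH,(-.092,.001,.033)),CH[2])"
```

```text
time: 7.75
position: [0.5197, -0.1827, 0.0333]
ee_rot: [-0.118, -3.138, -0.0]
contact_force: [0.1, 1.7, -2.4]
grip_width: 0.0459
grip_force: 34.8
t 7.75 pos [ 0.5197 -0.1827  0.0333] shift [0.2 0.5 0.3] turn 0.0005 F [ 0.13  1.73 -2.42] w 0.0459 gf 34.79
```

```bash
python3 -m handwheel '1 5 0 -20 0;1 5 0 -45 0;1 5 0 -75 0;1 5 0 -75 0'; python3 -c "
from h import *
to(fr(LI,(-.085,0,.107)),LI[2])"
```

```text
time: 8.15
position: [0.5185, -0.1828, 0.1125]
ee_rot: [0.116, 3.133, -0.001]
contact_force: [1.2, -0.1, -2.5]
grip_width: 0.0458
grip_force: 34.8
t 8.15 pos [ 0.5185 -0.1828  0.1125] shift [  2.  367.2   5.3] turn -0.1123 F [ 1.23 -0.06 -2.48] w 0.0458 gf 34.79
```

```bash
python3 -m handwheel '1 2 30 0 0;1 2 75 0 -0.03;1 2 120 0 -0.05;1 2 165 0 -0.08;1 2 210 0 -0.11;1 2 255 0 -0.11;1 2 300 0 -0.11;1 2 340 0 -0.11;1 2 367 0 -0.11;1 2 367 0 -0.11'; python3 -m handwheel '1 0 0 0 0;1 0 0 0 0';python3 - <<'E'
from h import *
from station import *
to(fr(LI,(-.085,0,.107)),LI[2])
i=camera_info("wrist");p,d=grab_frame("wrist");np.savez("w4.npz",p=p,d=d,**i)
cv2.imwrite("pics/w4.png",cv2.resize(p[:,:,::-1],(800,600),interpolation=cv2.INTER_CUBIC))
E
```

```text
time: 9.15
position: [0.5418, 0.1867, 0.1076]
ee_rot: [0.06, -3.141, 0.0]
contact_force: [0.1, -0.1, -2.6]
grip_width: 0.0456
grip_force: 34.8
time: 9.35
position: [0.5413, 0.1827, 0.1079]
ee_rot: [0.054, -3.14, 0.001]
contact_force: [0.4, -0.0, -2.2]
grip_width: 0.0458
grip_force: 34.8
t 9.35 pos [0.5413 0.1827 0.1079] shift [-2.6  0.7  0.9] turn -0.0036 F [ 0.41 -0.05 -2.22] w 0.0458 gf 34.79
```

View pics/w4.png

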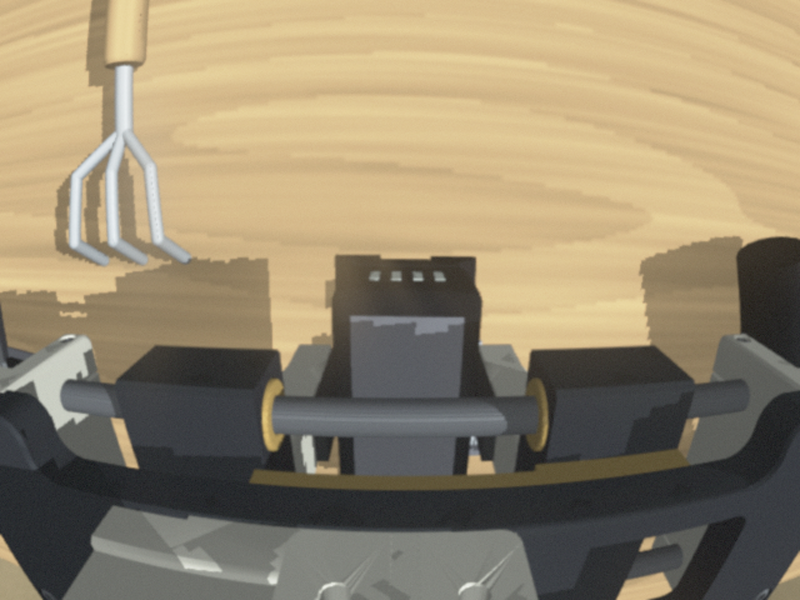

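```bash
python3 - <<'E'
from h import *
p=np.load("w4.npz")["p"][:,:,::-1]
cv2.imwrite("pics/c4.png",cv2.resize(p[265:325,215:435],(800,218),interpolation=cv2.INTER_CUBIC))
l=wp("w4",np.array([[290,346],[516,345]])/1.25,.01);print(l,l.mean(0))
for o in(CH,LI):print(fr(o,(-.092,-.038,.01)),fr(o,(-.092,.038,.01)))
W,d=cloud("top")
E
```

```text
[[0.5785417  0.1146249  0.01      ]
 [0.57303011 0.25304956 0.01      ]] [0.57578591 0.18383723 0.01      ]
[np.float64(0.5165803475148062), np.float64(-0.22110503783497398), 0.01] [np.float64(0.5223507887577515), np.float64(-0.14532442020842173), 0.01]
[np.float64(0.538310068509787), np.float64(0.14533227400861537), 0.01] [np.float64(0.5354227635049398), np.float64(0.2212774086112282), 0.01]
```

View pics/c4.png

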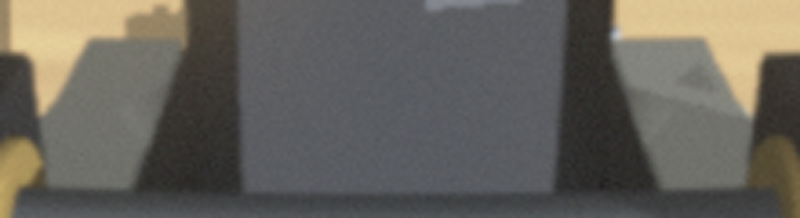

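```bash
python3 - <<'E'
from h import *
c=lambda x,y,o:[o+x/4,145+y/4]
k=lambda x,y:[540+(x-400)*.25,100+y*.3]
A=px("top",[c(103,384,190),c(240,379,190)],.015);B=wp("w1",[k(533,157),k(722,157)],.015)
C=px("top",[c(77,398-0,355),c(212,400,355)][:2],.015);C2=px("top",[c(75,392,355),c(212,400,355)],.015)
D=wp("w1",[[210+15*.3,95+160*.3],[210+292*.3,95+155*.3]],.015)
def loc(o,w):
    d=w[:2]-np.array(o[:2]);c,s=np.cos(o[2]),np.sin(o[2]);return np.round([c*d[0]+s*d[1],-s*d[0]+c*d[1]],4)
for n,o,X in(("Ltop",LI,A),("Lw",LI,B),("Ctop",CH,C2),("Cw",CH,D)):
    print(n,[loc(o,x) for x in X],loc(o,X.mean(0)))
E
```

```text
Ltop [array([-0.0563,  0.0398]), array([-0.0582, -0.0405])] [-0.0573 -0.0004]
Lw [array([-0.0589, -0.0365]), array([-0.058 ,  0.0412])] [-0.0585  0.0024]
Ctop [array([-0.0562,  0.0392]), array([-0.0565, -0.0417])] [-0.0564 -0.0012]
Cw [array([-0.0569, -0.0386]), array([-0.0562,  0.0406])] [-0.0566  0.001 ]
```

```bash
sed -i 's/LI=.*/LI=(.6283,.1878,.037)/' h.py; python3 -c "
from h import *
to(fr(LI,(-.085,0,.034)),LI[2])"
```

```text
t 9.4 pos [0.5415 0.1826 0.1081] shift [-2.   2.1 74.1] turn -0.003 F [-0.36 -0.86 -2.57] w 0.0458 gf 34.79
```

```bash
python3 -m handwheel '1 -2 2 25 -0.003;1 -2 2 50 -0.003;1 -2 2 65 -0.003;1 -2 2 70 -0.003;1 -2 2 72 -0.003;1 -2 2 73 -0.003;1 -2 2 74 -0.003;1 -2 2 74 -0.003'; python3 -c "
from h import *
to(fr(LI,(-.06,0,.0335)),LI[2])"
```

```text
time: 10.2
position: [0.5443, 0.1858, 0.0352]
ee_rot: [-0.059, 3.14, 0.001]
contact_force: [0.8, 0.5, -1.9]
grip_width: 0.0459
grip_force: 34.8
t 10.2 pos [0.5443 0.1858 0.0352] shift [-24.   -1.2   1.8] turn 0.0008 F [ 0.8   0.52 -1.91] w 0.0459 gf 34.79
```

```bash
python3 -m handwheel '1 0 -1 1 0;1 0 -1 1.5 0;1 -5 -1 1.5 0;1 -10 -1 1.5 0;1 -15 -1 1.5 0;1 -20 -1 1.5 0;1 -24 -1 1.5 0;1 -24 -1 1.5 0'; python3 -c "
from h import *
to(fr(LI,(-.045,0,.0335)),LI[2])"
```

```text
time: 11.0
position: [0.5687, 0.1856, 0.0332]
ee_rot: [-0.059, 3.141, -0.0]
contact_force: [-1.4, -0.6, 3.6]
grip_width: 0.0456
grip_force: 34.8
t 11.0 pos [0.5687 0.1856 0.0332] shift [-14.6   0.   -0.3] turn 0.0007 F [-1.4  -0.57  3.63] w 0.0456 gf 34.85
```

```bash
python3 -m handwheel '1 -3 0 -0.5 0;1 -6 0 -0.5 0;1 -9 0 -0.5 0;1 -12 0 -0.5 0;1 -15 0 -0.5 0;1 -15 0 -0.5 0'; python3 -c "
from h import *
to(fr(LI,(-.030,0,.0335)),LI[2])"
```

```text
time: 11.6
position: [0.5837, 0.1862, 0.0335]
ee_rot: [-0.059, 3.14, 0.0]
contact_force: [0.6, -0.6, -2.8]
grip_width: 0.0459
grip_force: 34.8
t 11.6 pos [0.5837 0.1862 0.0335] shift [-14.6  -0.1  -0. ] turn 0.0008 F [ 0.56 -0.6  -2.79] w 0.0459 gf 34.84
```

```bash
for i in 1; do python3 -m handwheel '1 -2 0 0 0;1 -4 0 0 0;1 -6 0 0 0;1 -8 0 0 0;1 -8 0 0 0'; done; python3 -m handwheel '1 -2 0 0 0;1 -4 0 0 0;1 -6 0 0 0;1 -6 0 0 0'; python3 -c "
from h import *
to(fr(LI,(-.020,0,.0335)),LI[2])"
```

```text
time: 12.1
position: [0.5914, 0.1865, 0.0336]
ee_rot: [-0.059, 3.141, 0.0]
contact_force: [0.7, 0.2, -3.4]
grip_width: 0.0455
grip_force: 34.8
time: 12.5
position: [0.5964, 0.1863, 0.0334]
ee_rot: [0.059, -3.14, 0.001]
contact_force: [-4.3, -0.5, 0.3]
grip_width: 0.0461
grip_force: 34.9
t 12.5 pos [0.5964 0.1863 0.0334] shift [-11.9   0.3  -0.1] turn 0.0006 F [-4.28 -0.54  0.32] w 0.0461 gf 34.85
```

```bash
python3 -m handwheel '1 -2 0 0 0;1 -4 0 0 0;1 -6 0 0 0;1 -6 0 0 0'; python3 -m handwheel '1 -2 0 0 0;1 -4 0 0 0;1 -6 0 0 0;1 -6 0 0 0';python3 -c "
from h import *
to(fr(LI,(-.010,0,.0335)),LI[2])"
```

```text
time: 12.9
position: [0.6021, 0.1864, 0.0333]
ee_rot: [0.059, -3.139, 0.001]
contact_force: [-6.2, -0.1, 0.2]
grip_width: 0.046
grip_force: 34.9
time: 13.3
position: [0.6097, 0.1873, 0.0338]
ee_rot: [-0.06, 3.14, 0.0]
contact_force: [-2.1, 0.5, 0.4]
grip_width: 0.0456
grip_force: 34.9
t 13.3 pos [0.6097 0.1873 0.0338] shift [-8.6 -0.2  0.3] turn 0.0009 F [-2.06  0.46  0.43] w 0.0456 gf 34.85
```

```bash
python3 -m handwheel '1 -2 0 0 0;1 -4 0 0 0;1 -6 0 0 0;1 -6 0 0 0'; python3 -m handwheel '1 -1 0 0 0;1 -2 0 0 0;1 -2 0 0 0'; python3 -m handwheel '1 -1 0 0 0;1 -2 0 0 0;1 -2 0 0 0'
```

```text
time: 13.7
position: [0.6156, 0.1874, 0.0337]
ee_rot: [-0.059, 3.14, 0.0]
contact_force: [-1.9, 0.1, 0.7]
grip_width: 0.0459
grip_force: 34.9
time: 14.0
position: [0.6171, 0.1874, 0.0336]
ee_rot: [-0.059, 3.141, 0.0]
contact_force: [-1.7, -0.4, 1.7]
grip_width: 0.0459
grip_force: 34.9
time: 14.3
position: [0.6191, 0.1874, 0.0336]
ee_rot: [-0.059, 3.141, -0.0]
contact_force: [-2.4, -0.1, 0.9]
grip_width: 0.0459
grip_force: 34.9
```

```bash
python3 -m handwheel '1 -1 0 0 0;1 -2 0 0 0;1 -2 0 0 0'; python3 -c "
from h import *
to(fr(LI,(0,0,.0335)),LI[2])"
```

```text
time: 14.6
position: [0.6211, 0.1876, 0.0336]
ee_rot: [-0.059, 3.141, -0.0]
contact_force: [-1.8, -0.6, 0.5]
grip_width: 0.046
grip_force: 34.9
t 14.6 pos [0.6211 0.1876 0.0336] shift [-7.2 -0.   0.1] turn 0.0008 F [-1.81 -0.59  0.54] w 0.046 gf 34.86
```

```bash
python3 -m handwheel '1 -1 0 0 0;1 -1 0 0 0'; python3 -m handwheel '1 -1 0 0 0;1 -1 0 0 0';python3 -m handwheel '1 -1 0 0 0;1 -1 0 0 0'
```

```text
time: 14.8
position: [0.6221, 0.1876, 0.0336]
ee_rot: [-0.059, 3.141, 0.0]
contact_force: [-2.4, -0.1, 2.0]
grip_width: 0.0455
grip_force: 34.9
time: 15.0
position: [0.6231, 0.1876, 0.0336]
ee_rot: [-0.059, 3.141, -0.0]
contact_force: [-1.8, -0.2, 1.4]
grip_width: 0.0457
grip_force: 34.9
time: 15.2
position: [0.6241, 0.1877, 0.0336]
ee_rot: [-0.059, 3.141, 0.0]
contact_force: [-2.6, -1.0, 1.7]
grip_width: 0.0456
grip_force: 34.9
```

```bash
python3 -m handwheel '1 -1 0 0 0;1 -1 0 0 0'; python3 -m handwheel '1 -1 0 0 0;1 -1 0 0 0';python3 -m handwheel '1 -1 0 0 0;1 -1 0 0 0'
```

```text
time: 15.4
position: [0.6251, 0.1877, 0.0336]
ee_rot: [-0.059, 3.141, 0.0]
contact_force: [-2.5, 0.7, 1.9]
grip_width: 0.0461
grip_force: 34.9
time: 15.6
position: [0.6261, 0.1878, 0.0336]
ee_rot: [-0.059, 3.141, 0.0]
contact_force: [-2.0, -1.3, 0.4]
grip_width: 0.0458
grip_force: 34.9
time: 15.8
position: [0.6271, 0.1878, 0.0336]
ee_rot: [-0.059, 3.141, 0.0]
contact_force: [-2.4, -0.1, 1.9]
grip_width: 0.046
grip_force: 34.9
```

```bash
python3 -m handwheel '1 -1 0 0 0;1 -1 0 0 0'; python3 -m handwheel '1 -1 0 0 0;1 -1 0 0 0'
```

```text
time: 16.0
position: [0.6281, 0.1878, 0.0336]
ee_rot: [-0.059, 3.141, -0.0]
contact_force: [-2.6, -0.2, 0.7]
grip_width: 0.0459
grip_force: 34.9
time: 16.2
position: [0.6291, 0.1879, 0.0336]
ee_rot: [-0.059, 3.141, -0.0]
contact_force: [-2.1, -0.9, 2.6]
grip_width: 0.046
grip_force: 34.9
```

```bash
python3 -m handwheel '1 -1 0 0 0;1 -1 0 0 0'; python3 -m handwheel '1 -1 0 0 0;1 -1 0 0 0';python3 -m handwheel '1 -1 0 0 0;1 -1 0 0 0'
```

```text
time: 16.4
position: [0.6301, 0.188, 0.0336]
ee_rot: [-0.059, 3.141, 0.0]
contact_force: [-1.7, -0.2, 1.3]
grip_width: 0.046
grip_force: 34.9
time: 16.6
position: [0.6311, 0.188, 0.0336]
ee_rot: [-0.059, 3.141, 0.0]
contact_force: [-1.8, -0.3, 1.6]
grip_width: 0.0458
grip_force: 34.9
time: 16.8
position: [0.6321, 0.188, 0.0336]
ee_rot: [-0.059, 3.141, 0.0]
contact_force: [-2.8, 0.5, 1.5]
grip_width: 0.0458
grip_force: 34.9
```

```bash
python3 -m handwheel '1 -1 0 0 0;1 -1 0 0 0'; python3 -m handwheel '1 -1 0 0 0;1 -1 0 0 0';python3 -m handwheel '1 -1 0 0 0;1 -1 0 0 0'
```

```text
time: 17.0
position: [0.6331, 0.1881, 0.0336]
ee_rot: [-0.059, 3.141, 0.0]
contact_force: [-2.3, -0.1, 1.1]
grip_width: 0.0457
grip_force: 34.9
time: 17.2
position: [0.6341, 0.1881, 0.0334]
ee_rot: [-0.059, 3.141, 0.0]
contact_force: [-1.6, -1.7, -0.8]
grip_width: 0.0462
grip_force: 34.9
time: 17.4
position: [0.6346, 0.188, 0.0334]
ee_rot: [0.059, -3.14, 0.0]
contact_force: [-2.4, -0.0, -0.2]
grip_width: 0.0459
grip_force: 34.8
```

Fz dropped and the motion is starting to resist, so it has probably clicked and met the buffer. Seating it gently.

```bash
python3 -m handwheel '1 -1 0 0 0;1 -1 0 0 0'; python3 -m handwheel '1 -1 0 0 0;1 -1 0 0 0'
```

```text
time: 17.6
position: [0.6354, 0.188, 0.0334]
ee_rot: [0.059, -3.14, 0.0]
contact_force: [-4.7, 0.9, 0.7]
grip_width: 0.046
grip_force: 34.8
time: 17.8
position: [0.636, 0.188, 0.0334]
ee_rot: [0.059, -3.139, 0.001]
contact_force: [-6.6, 1.4, 1.3]
grip_width: 0.0462
grip_force: 34.8
```

```bash
python3 -m handwheel '1 -1 0 0 0;1 -1 0 0 0'; python3 -m handwheel '1 -1 0 0 0;1 -1 0 0 0;1 -1 0 0 0'
```

```text
time: 18.0
position: [0.6362, 0.188, 0.0333]
ee_rot: [0.059, -3.138, 0.001]
contact_force: [-10.4, 2.3, 5.3]
grip_width: 0.0456
grip_force: 34.8
time: 18.3
position: [0.6363, 0.188, 0.0332]
ee_rot: [0.059, -3.137, 0.002]
contact_force: [-12.3, 2.2, 6.7]
grip_width: 0.046
grip_force: 34.8
```

Bottomed at 12 N. I'll ease back to confirm the catch holds.

```bash
python3 -m handwheel '1 2 0 0 0;1 3 0 0 0;1 3 0 0 0'; python3 -m handwheel '1 1 0 0 0;1 2 0 0 0;1 2 0 0 0';python3 -m handwheel '1 1 0 0 0;1 2 0 0 0;1 2 0 0 0'
```

```text
time: 18.6
position: [0.6354, 0.188, 0.0334]
ee_rot: [0.059, -3.14, 0.0]
contact_force: [-5.6, 0.8, 0.4]
grip_width: 0.0459
grip_force: 34.9
time: 18.9
position: [0.6342, 0.1881, 0.0334]
ee_rot: [-0.059, 3.141, 0.0]
contact_force: [-1.3, -0.9, -2.5]
grip_width: 0.0459
grip_force: 34.9
time: 19.2
position: [0.6335, 0.1882, 0.034]
ee_rot: [-0.06, 3.138, 0.001]
contact_force: [4.8, -1.6, -4.8]
grip_width: 0.046
grip_force: 34.8
```

The catch holds: it resists 4.8 N of pull and no longer gives. Releasing.

```bash
python3 -m handwheel '1 -1 0 0 0;-1 -1 0 0 0;-1 -1 0 0 0;-1 -1 0 0 0;-1 -1 0 0 0;-1 -1 0 0 0;-1 -1 0 0 0;-1 -1 0 0 0'; python3 -m handwheel '-1 0 0 -15 0;-1 0 0 -35 0;-1 0 0 -65 0;-1 5 0 -105 0;-1 20 0 -145 0;-1 60 0 -160 0;-1 60 0 -160 0;-1 60 0 -160 0;-1 60 0 -160 0'; python3 - <<'E'
from h import *
from station import *
i=camera_info("wrist");p,d=grab_frame("wrist");np.savez("w5.npz",p=p,d=d,**i)
cv2.imwrite("pics/w5.png",p[:,:,::-1])
E
```

```text
time: 20.0
position: [0.6329, 0.188, 0.0336]
ee_rot: [0.059, -3.141, 0.0]
contact_force: [0.5, 0.8, 0.3]
grip_width: 0.0868
grip_force: 0.0
time: 20.9
position: [0.5732, 0.1858, 0.1939]
ee_rot: [-0.06, 3.141, 0.0]
contact_force: [0.6, -0.6, -0.2]
grip_width: 0.0876
grip_force: 0.0
```

View pics/w5.png

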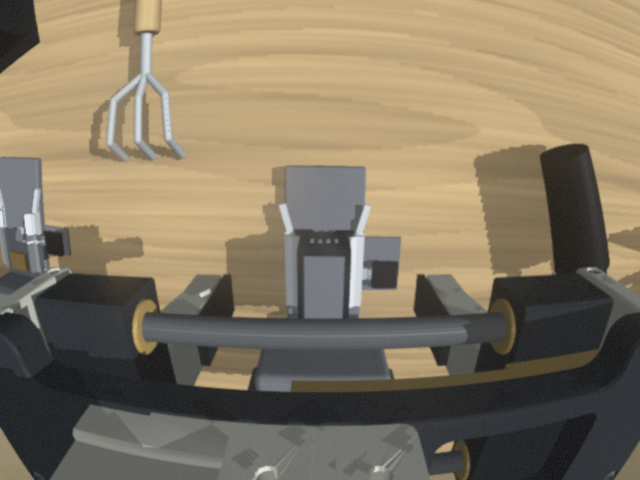

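The pack sits in the light's dovetail, in line, at (324,275), and the pad is at (384,273). I'll check the pad's height quickly from depth, then hand in.

```bash
python3 - <<'E'
from h import *
f=np.load("w5.npz");K=f["K"];T=f["cam_to_world"]
def z(u,v):
    d=np.median(f["d"][v-3:v+4,u-3:u+4]);x=(np.array([u,v])-K[:2,2])/K[0,0];th=np.hypot(*x);t=np.tan(th)*x/th
    return (T[:3,:3]@np.array([t[0]*d,-t[1]*d,-d])+T[:3,3]).round(4)
print("pad",z(384,275),"sill",z(325,195),"pack",z(324,285),"pad bracket",z(384,248))
E
```

```text
pad [0.6386 0.2492 0.0163] sill [0.562  0.1877 0.0101] pack [0.6298 0.1893 0.0626] pad bracket [0.6149 0.2491 0.0027]
```

The pad is at 16.3 mm, so the catch is up.

```bash
python3 -c "
from station import *
print(hand_in())"
```

```text
the job is handed in; nothing more can be done
None
```

The battery pack is in the work light's dovetail with the catch clicked up behind it, and it is released; I handed the job in at about 21 s, and hand-in returned no verdict.

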